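Free the waste beaker from between two bottles in a carrier

TASK

The pumps are about to be purged, but the waste beaker stands boxed in between the red-capped and the blue-capped bottle in the blue carrier: lift both bottles out and stand them together in the grey spill tray, then stand the beaker in the white drip saucer. After that put each bottle back into the same end bay of the carrier that it came from. Keep all three upright and set them down gently instead of dropping them, and leave the timer, the wash bottle and the spanner where they are.

Things in the scene. Friction and masses are not known exactly. Their poses are not given: they have to be found in the camera images.
- red_bottle: Loose plastic reagent bottle with a red screw cap, 0.24 kg: body 56 mm across, 113 mm tall in all, round. The cap (32 mm across) is its top 20 mm; grasp it there from above. Origin: centre of the underside, z up. It starts in one end bay of the carrier (either) and must come back to that same bay.
- blue_bottle: Loose small plastic reagent bottle with a blue screw cap, 0.13 kg: body 42 mm across, 85 mm tall in all, round. The cap (24 mm across) is its top 15 mm; grasp it there from above. Origin: centre of the underside, z up. It starts in the other end bay of the carrier and must come back to that same bay.
- beaker: Loose clear glass beaker, open at the top, 0.06 kg: 52 mm across, 70 mm tall, round. Grasp it across its outside near the rim. Origin: centre of the underside, z up. It starts in the carrier's middle bay, with too little room for fingers beside it until both bottles are gone.
- carrier: Blue bottle carrier, fixed, 206 x 78 mm, 64 mm high. Origin: centre of the underside; x runs along its length. Three bays in a row along x, floor 5 mm up: end bays centred at x = +66 and -66 mm, 66 mm long (x); middle bay at x = 0, 60 mm long; all 70 mm wide (y). Outer walls and side rails reach 64 mm, the two cross walls between the bays (at x = +-31.5 mm) only 30 mm.
- spill_tray: Grey shallow spill tray, fixed, 160 x 85 mm, rim 18 mm high, walls 4 mm, floor 3 mm up. Origin: centre of the underside; x runs along its length. It starts empty and has room for both bottles side by side along x, e.g. at x = +38 and -38 mm.
- drip_saucer: White round drip saucer, fixed, 82 mm across at the rim, 10 mm high; its flat inside is 67 mm across at the floor, 3 mm up. Origin: centre of the underside. The beaker belongs in its middle.
- timer: White bench timer lying flat, loose, 66 x 66 x 18 mm, left of the saucer; a bystander. Origin: centre of the underside.
- wash_bottle: White squeeze wash bottle with a red top and bent red spout, loose, 62 x 88 mm, 185 mm tall, at the back; a bystander. Origin: on the underside.
- spanner: Steel spanner lying flat, loose, 148 mm long, behind the work; a bystander. Origin: centre of the underside.
Not all that is in view belongs to the job. What is shaped like the beaker but pink is not meant.

How it is judged:
By the outcome, as a careful person would: the job done as asked, in the order asked, and still so for the second after the job is handed in, with the robot touching nothing.
It also fails if it takes over 104 s, if anything falls off the work surface, if the arm or the gripper's body presses on something with over 40 N, if the wrist force passes 120 N, or if a joint passes its speed limit or range.

ROBOT

A 6-joint arm with a two-finger parallel gripper is mounted at the origin on a cart in front of the work surface, level with it; the furniture and walls round the work are solid. World frame = base frame: x ahead of the robot, y to its left, z up, the work surface at z = 0. Lengths are in m, angles in rad, forces in N, time in s.
With the tool pointing down it reaches from about 0.425 to 1.125 m from the base axis. Payload 14.9 kg.
Tool frame: the origin (TCP) lies between the finger pads; the fingertips stand ahead of it and the grasp point (between the pads) lies 2 mm behind it (nose_length is the z of the fingertips in the tool frame, in m); z points along the fingers, y is the line along which they close (so a half turn about z gives the same grasp; the last joint's range is limited). The gripper opens to 91 mm and grips with 3 to 60 N. Pads are 32 mm wide; open, the fingers measure 118 mm over their backs; the gripper's body (76 mm by 178 mm) begins 60 mm behind the grasp point.
Start: joints at [-1.21, 0.379, 1.734, -0, 1.028, -0.033], TCP at [0.269, -0.646, 0.231] pointing down, gripper open.
Joint ranges: [-2.77, 2.77], [-0.74, 2.19], [0, 2.66], [-1.06, 4.2], [0.31, 2.87], [-3.08, 3.08]. Speed limits (rad/s): [1.89, 1.89, 2.39, 3.14, 3.14, 3.14].

INTERFACE

Orientations are given as a unit quaternion [x, y, z, w].
In Python, from bench import state, capture, finish_job, find_in, trace, mark_of, nose_length gives the robot as it stands.
- The arm moves only by the tool move_arm, never from a script. Its argument "rows" is a list of rows, each an object of numbers: "fingers": the finger opening in m, from 0 to 0.0912; "dx", "dy", "dz": the shift along the tool's x, y, z in m; "roll": the turn about the tool's z in degrees. In form: [{"fingers": .., "dx": .., "dy": .., "dz": .., "roll": ..}, ...]. A call has 1 to 12 rows; each row is the pose to reach, as a shift and turn from the pose commanded when the call began, along the tool's axes at that moment; what a row does not reach only later rows make up. A row lasts 1/12 s, in which the tool goes at most 41.7 mm and 7.16 degrees, less where a joint would pass 70% of its speed; a pose out of reach is approached as far as the arm can. A call with a gripper value outside its range is refused whole. The fingers move at their own pace and stop on an object; the grip force is fixed at half the most. Time passes only in rows, so rows that repeat a pose let the fingers close. It gives the time, the measured TCP pose, the force, the opening and the grip force at its end, in the units of the state.
- state(): the state, without advancing time (a new reading comes with each control period).
- capture(name): name is "side" or "top" or "wrist"; returns a dict with "img" (420x560x3 uint8, red, green, blue), "depth" (420x560 float32, m along the optical axis (not along the pixel's ray), 0 where there is no reading), "fov_y" (degrees; the focal length in pixels is half the picture's height over the tangent of half this angle, whatever the lens; pixels are square), "cx", "cy" (the principal point, pixels), "rvec" (rotation vector, rad) and "tvec" (3), from world to camera coordinates, as OpenCV has them. Camera axes: x right, y down, z forward; pixel columns grow to the right and rows downward; lengths in m; the calibration is good to about 2 mm. A picture is of the moment at which its call begins.
- finish_job(): hands the job in; it is judged then, once.
Trained networks look in the newest picture that a camera, given by its name, has taken for a name from the list of things; names that differ only in an ending like _2 or _b are one class to them, and where a whole thing is asked for, a point or a joint stands for the part that bears it (a point fixed in the world has none). Each returns a list of dicts, best first, with "conf" (0 to 1); they miss things now and then, are a little off and sometimes report something else, mostly with a low value. They report only what shows in the picture. A call takes as long as a camera call. They do not tell look-alikes from the thing itself.
- find_in(camera, thing): "centre" ([x, y, z] in m, in the coordinates of the camera as it stood for that picture, good to about 4 mm: the middle of the surface that is visible of it).
- trace(camera, thing): "pixels" (420x560 bool, what is visible of it).
- mark_of(camera, thing): "centre" ([x, y, z] in m, in the coordinates of the camera as it stood for that picture, good to about 4 mm: a listed point, or the origin of a listed thing).
The state is a dict: "time": time; "joints": joint angles; "dq": joint speeds; "tau": joint torques, N m; "ee_pos": TCP position; "orientation": TCP orientation; "wrist_force": force on the tool from outside, world axes, zero at the start; "wrist_torque": the same for the moment, N m; "width": opening from 0.0 (shut) to 1.0 (fully open); "gripper_force": force on a finger pad.
Only numpy, scipy, OpenCV 4.12 (cv2) and the standard library are available. Lean on these libraries where they do the work, as an engineer would, in place of code of your own. Each camera call takes 0.05 s, during which the arm holds its last target. There are 200 camera calls.

## Working session

There is one attempt and no reset: what is moved stays moved. The work goes in short steps, Python scripts to look and compute and a tool call to move; the robot and the scene stay as the last step left them, time stands still between calls to the robot, and variables do not carry over. Pictures are saved under pics/ and viewed, at most 14 in all, crops included, and the job is handed in when it is done.

Besides the shell and the picture viewer there is one more tool, called after "Call:" in YAML: its name, and indented under it one key for each argument. move_arm: Moves the arm, as the interface text tells. Its arguments: {"type":"object","properties":{"rows":{"type":"array","items":{"type":"object","properties":{"fingers":{"type":"number"},"dx":{"type":"number"},"dy":{"type":"number"},"dz":{"type":"number"},"roll":{"type":"number"}}}}},"required":["rows"]}

```bash
mkdir -p pics
cat > h.py <<'E'
import numpy as np, cv2
from scipy.spatial.transform import Rotation as R
from bench import *
def save(c,n): cv2.imwrite('pics/'+n,c['img'][:,:,::-1])
def w(c,p): return R.from_rotvec(np.ravel(c['rvec'])).as_matrix().T@(np.array(p)-np.ravel(c['tvec']))
def px(c,p):
    q=R.from_rotvec(np.ravel(c['rvec'])).as_matrix()@np.array(p)+np.ravel(c['tvec']); f=210/np.tan(np.radians(c['fov_y']/2))
    return np.round([c['cx']+f*q[0]/q[2],c['cy']+f*q[1]/q[2]])
def cloud(c):
    f=210/np.tan(np.radians(c['fov_y']/2)); v,u=np.mgrid[:420,:560]; d=c['depth']
    P=np.stack([(u-c['cx'])/f*d,(v-c['cy'])/f*d,d],-1)
    return (P-np.ravel(c['tvec']))@R.from_rotvec(np.ravel(c['rvec'])).as_matrix()
E
cat > a.py <<'E'
from h import *
np.set_printoptions(precision=4,suppress=True)
s=state();print(s['time'],s['ee_pos'],s['orientation'],R.from_quat(s['orientation']).as_matrix().tolist(),s['width'],nose_length)
for cam in ['top','side']:
    c=capture(cam);save(c,cam+'0.png')
    for t in 'red_bottle blue_bottle beaker carrier spill_tray drip_saucer timer wash_bottle spanner'.split():
        print(cam,t,[(round(m['conf'],2),w(c,m['centre']),px(c,w(c,m['centre']))) for m in mark_of(cam,t)[:3]])
E
python3 a.py
```

```text
0.0 [ 0.2684 -0.6461  0.2303] [ 0.9807  0.1956 -0.0001 -0.0005] [[0.9234696447977061, 0.3836712997083286, -0.0003858980705319285], [0.3836714919769013, -0.9234690759196794, 0.0010257018437123278], [3.7167424897030434e-05, -0.001095262605753368, -0.9999993995090234]] 0.9950007583632374 0.017
top red_bottle [(0.61, array([ 0.3367, -0.3173,  0.0017]), array([352., 301.]))]
top blue_bottle [(0.77, array([ 0.4079, -0.2069,  0.0003]), array([308., 271.]))]
top beaker [(0.78, array([ 0.3751, -0.2633,  0.0053]), array([330., 285.])), (0.56, array([ 0.317 , -0.4276, -0.005 ]), array([395., 309.]))]
top carrier [(0.64, array([ 0.3749, -0.2604,  0.0016]), array([329., 285.]))]
top spill_tray [(0.9, array([ 0.4885, -0.3582, -0.0007]), array([367., 241.]))]
top drip_saucer [(0.7, array([ 0.5147, -0.0731, -0.0034]), array([257., 229.]))]
top timer [(0.81, array([0.5716, 0.1615, 0.0026]), array([167., 205.]))]
top wash_bottle [(0.97, array([ 0.7241, -0.2394, -0.0017]), array([321., 151.]))]
top spanner [(0.86, array([ 0.6531, -0.376 , -0.0014]), array([373., 178.]))]
side red_bottle [(0.57, array([ 0.335 , -0.3128,  0.0067]), array([181., 169.]))]
side blue_bottle [(0.62, array([ 0.401 , -0.2128,  0.0085]), array([224., 181.]))]
side beaker [(0.66, array([ 0.3127, -0.4272,  0.0018]), array([135., 173.])), (0.63, array([ 0.3725, -0.2658,  0.0079]), array([201., 176.]))]
side carrier [(0.75, array([ 0.3643, -0.2633, -0.0008]), array([202., 176.]))]
side spill_tray [(0.65, array([ 0.4859, -0.3532,  0.0011]), array([174., 223.]))]
side drip_saucer []
side timer []
side wash_bottle [(0.85, array([ 0.7215, -0.2448, -0.0019]), array([240., 304.]))]
side spanner [(0.56, array([ 0.6523, -0.3791,  0.0045]), array([172., 288.]))]
```

View pics/top0.png

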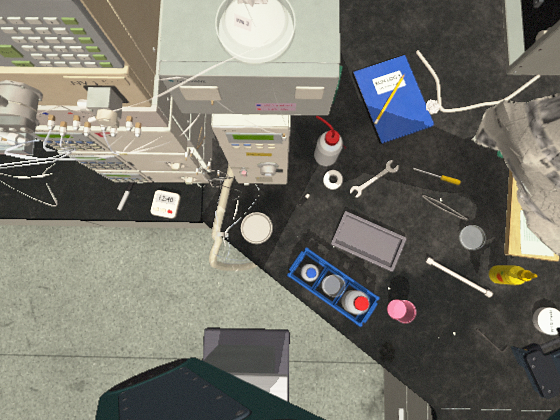

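View pics/side0.png

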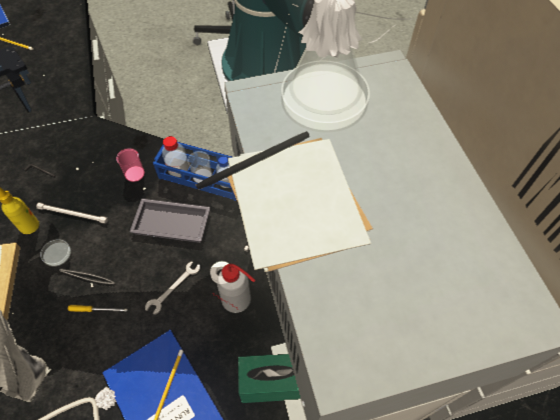

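The top view shows the carrier at (332,286), with the blue cap at (311,272), the clear beaker at (332,286) and the red cap at (361,303). The tray is at (368,240) and the saucer at (257,228), with a tan pipe beside it at (220,240). There are two beaker candidates: the clear one at (332,286) and the pink one at (402,311). The clear one, in the middle bay, fits the description. Next I'll take a crop and measure the geometry.

```bash
cat > b.py <<'E'
from h import *
np.set_printoptions(precision=4,suppress=True)
c=capture('top');P=cloud(c);I=c['img'];hsv=cv2.cvtColor(I,cv2.COLOR_RGB2HSV)
cv2.imwrite('pics/crop.png',cv2.resize(I[190:340,200:420,::-1],None,fx=3.5,fy=3.5,interpolation=cv2.INTER_CUBIC))
def best(t):
    r=trace('top',t); print(t,[(round(x['conf'],2),x['pixels'].sum(),np.argwhere(x['pixels']).mean(0)[::-1]) for x in r[:2]]); return r
def rect(m): 
    q=P[m][:,:2].astype(np.float32); r=cv2.minAreaRect(q*1000); print('  rect',r,'n',len(q)); 
for t,zlo,zhi in [('carrier',.055,.072),('spill_tray',.011,.03),('spill_tray',-.01,.03),('drip_saucer',-.01,.03)]:
    m=best(t)[0]['pixels']; rect(m&(P[...,2]>zlo)&(P[...,2]<zhi))
    if t=='drip_saucer': print(cv2.minEnclosingCircle((P[m][:,:2]*1000).astype(np.float32)),np.median(P[m],0))
for t in ['red_bottle','blue_bottle','beaker']:
    for r in best(t)[:2]:
        q=P[r['pixels']]; z=np.percentile(q[:,2],95); qq=q[q[:,2]>z-.012]; print('  top z',z,len(qq),(qq[:,:2].min(0)+qq[:,:2].max(0))/2,np.ptp(qq,axis=0)[:2],qq.mean(0))
# height map
hm={}
m=(P[...,0]>.25)&(P[...,0]<.7)&(P[...,1]>-.5)&(P[...,1]<.1)&(c['depth']>0)
print('heights 40mm cells, rows x, cols y from .1 down to -.5')
for x in np.arange(.26,.7,.04):
    print('%.2f'%x,[int(1000*P[m&(abs(P[...,0]-x)<.02)&(abs(P[...,1]-y)<.02)][:,2].max(initial=-.999)) for y in np.arange(.08,-.5,-.04)])
E
python3 b.py
```

```text
carrier [(0.57, np.int64(2022), array([329.0158, 283.5134]))]
  rect ((373.3710021972656, -261.2804870605469), (218.45599365234375, 82.34785461425781), 56.323543548583984) n 742
spill_tray [(0.95, np.int64(2565), array([368.1883, 240.7041]))]
  rect ((487.20428466796875, -357.2818908691406), (169.1129608154297, 94.50547790527344), 66.5381088256836) n 682
spill_tray [(0.95, np.int64(2565), array([368.1883, 240.7041]))]
  rect ((488.46026611328125, -360.13067626953125), (176.56906127929688, 100.71369171142578), 67.18426513671875) n 2551
drip_saucer [(0.92, np.int64(737), array([255.867 , 227.1995]))]
  rect ((516.1993408203125, -72.40099334716797), (75.50973510742188, 77.38919830322266), 1.0905948877334595) n 735
((471.85931396484375, -94.76953125), 89.84698486328125) [ 0.5176 -0.0719  0.0035]
red_bottle [(0.55, np.int64(570), array([355.1123, 301.3719]))]
  top z 0.11847616740708747 175 [ 0.3578 -0.2365] [0.0711 0.196 ] [ 0.3389 -0.3168  0.1217]
blue_bottle [(0.61, np.int64(204), array([308.6814, 271.2402])), (0.51, np.int64(305), array([371.5574, 179.5016]))]
  top z 0.09142370502426
[... 559 characters left out ...]
 -791, 5, 4, 5, 609, 606, 5]
0.30 [-788, -790, -791, -788, 741, 790, 803, 2, 3, 84, 90, 65, 72, 72, 4]
0.34 [-789, -788, -790, -786, -788, -788, 3, 65, 78, 90, 120, 85, 72, 70, 5]
0.38 [-785, -790, -789, -788, -789, 3, 65, 92, 76, 76, 86, 65, 4, 5, 4]
0.42 [-789, 15, 0, 0, 4, 5, 67, 93, 68, 73, 5, 20, 21, 18, 4]
0.46 [-790, 25, 21, 5, 12, 4, 61, 67, 65, 21, 21, 22, 13, 22, 6]
0.50 [-790, 28, 28, 13, 14, 12, 4, 4, 4, 23, 7, 19, 21, 21, 4]
0.54 [4, 24, 25, 12, 13, 13, 4, 5, 4, 21, 22, 22, 20, 7, 5]
0.58 [557, 355, 27, 5, 6, 4, 9, 15, 4, 20, 15, 5, 6, 4, 4]
0.62 [716, 716, 591, 612, 620, 590, 421, 12, 17, 16, 10, 7, 4, 4, 10]
0.66 [586, 709, 564, 550, 690, 679, 550, 550, 17, 17, 5, 7, 10, 8, 9]
```

View pics/crop.png

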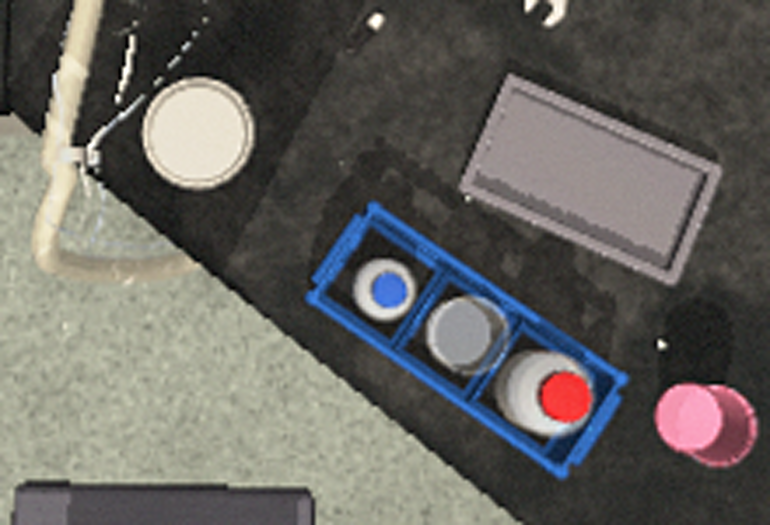

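The enlarged crop confirms it: the clear beaker stands between the two bottles in the carrier, and the pink look-alike is outside at crop (700,425). I'll move above the red bottle now.

```bash
cat >> h.py <<'E'
def go(x,y,z,yaw,s=None):
    "shift in tool axes and roll (deg) to put TCP at x,y,z with tool y along +-yaw"
    s=s or state(); M=R.from_quat(s['orientation']).as_matrix(); d=M.T@(np.array([x,y,z])-s['ee_pos'])
    cur=np.degrees(np.arctan2(M[1,1],M[0,1])); r=(yaw-cur+90)%180-90
    n=max(np.linalg.norm(d)/.0417,abs(r)/7.16)
    print('go d',np.round(d,4),'roll',round(-r,1),'rows',round(n,1),'| t',round(s['time'],2),'q6',round(s['joints'][5],2),'yaw',round(cur,1))
E
python3 -c "
from h import *
go(.338,-.316,.25,-33.5)"
```

```text
go d [ 0.1909 -0.2785 -0.0191] roll -33.9 rows 8.1 | t 1.4 q6 -0.03 yaw -67.4
```

Call:
move_arm:
  rows:
    - {"dx": 0.02,"dy": -0.03,"dz": -0.02,"roll": -5}
    - {"dx": 0.191,"dy": -0.2785,"dz": -0.019,"roll": -34}
    - {"dx": 0.191,"dy": -0.2785,"dz": -0.019,"roll": -34}
    - {"dx": 0.191,"dy": -0.2785,"dz": -0.019,"roll": -34}
    - {"dx": 0.191,"dy": -0.2785,"dz": -0.019,"roll": -34}
    - {"dx": 0.191,"dy": -0.2785,"dz": -0.019,"roll": -34}
    - {"dx": 0.191,"dy": -0.2785,"dz": -0.019,"roll": -34}
    - {"dx": 0.191,"dy": -0.2785,"dz": -0.019,"roll": -34}
    - {"dx": 0.191,"dy": -0.2785,"dz": -0.019,"roll": -34}
    - {"dx": 0.191,"dy": -0.2785,"dz": -0.019,"roll": -34}
    - {"dx": 0.191,"dy": -0.2785,"dz": -0.019,"roll": -34}
    - {"dx": 0.191,"dy": -0.2785,"dz": -0.019,"roll": -34}

```text
validation failed for argument at $.ro...
```

```bash
cat > c.py <<'E'
from h import *
import sys
np.set_printoptions(precision=4,suppress=True)
s=state();print(s['time'],s['ee_pos'],s['joints'],s['wrist_force'],s['width'])
c=capture('wrist');save(c,sys.argv[1]+'.png');P=cloud(c);h=cv2.cvtColor(c['img'],cv2.COLOR_RGB2HSV).astype(int)
def cap(name,m,zlo,zhi,crop=None):
    m=m&(P[...,2]>zlo)&(P[...,2]<zhi)&(c['depth']>0)
    n,l,st,_=cv2.connectedComponentsWithStats(m.astype(np.uint8))
    for i in sorted(range(1,n),key=lambda i:-st[i,4])[:2]:
        q=P[l==i]; (cc,r)=cv2.minEnclosingCircle((q[:,:2]*1000).astype(np.float32)); print(name,st[i],'circ',np.round(cc,1),round(r,1),'z',np.median(q[:,2]))
sat=(h[...,1]>130)&(h[...,2]>60)
cap('red',sat&((h[...,0]<8)|(h[...,0]>172)),.10,.14)
cap('blue',sat&(abs(h[...,0]-112)<14),.08,.11)
for t in ['red_bottle','blue_bottle','beaker','carrier','spill_tray','drip_saucer']:
    print(t,[(round(m['conf'],2),w(c,m['centre']),px(c,w(c,m['centre']))) for m in mark_of('wrist',t)[:3]])
E
python3 c.py w1
```

```text
1.4 [ 0.2686 -0.6464  0.231 ] [-1.2103  0.3789  1.7342  0.      1.0285 -0.0333] [0.1554 0.4102 0.3292] 1.0014499130877383
red_bottle [(0.62, array([ 0.3346, -0.3159,  0.0076]), array([22., 15.]))]
blue_bottle []
beaker [(0.76, array([ 0.3166, -0.429 ,  0.0001]), array([122.,  76.]))]
carrier [(0.26, array([ 0.3374, -0.313 ,  0.0072]), array([21., 12.]))]
spill_tray []
drip_saucer []
```

View pics/w1.png

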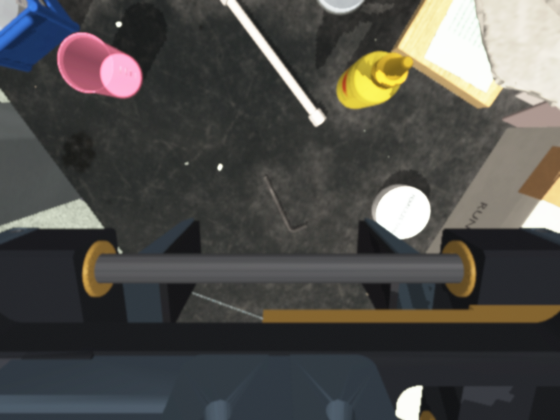

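The move was refused, so each row probably needs every field. The wrist picture shows the pink beaker at (100,65) and a corner of the carrier at (30,40). I'll resend with the fingers included.

Call:
move_arm:
  rows:
    - {"fingers": 0.09,"dx": 0.02,"dy": -0.03,"dz": -0.02,"roll": -5}
    - {"fingers": 0.06,"dx": 0.191,"dy": -0.2785,"dz": -0.019,"roll": -34}
    - {"fingers": 0.06,"dx": 0.191,"dy": -0.2785,"dz": -0.019,"roll": -34}
    - {"fingers": 0.06,"dx": 0.191,"dy": -0.2785,"dz": -0.019,"roll": -34}
    - {"fingers": 0.06,"dx": 0.191,"dy": -0.2785,"dz": -0.019,"roll": -34}
    - {"fingers": 0.06,"dx": 0.191,"dy": -0.2785,"dz": -0.019,"roll": -34}
    - {"fingers": 0.06,"dx": 0.191,"dy": -0.2785,"dz": -0.019,"roll": -34}
    - {"fingers": 0.06,"dx": 0.191,"dy": -0.2785,"dz": -0.019,"roll": -34}
    - {"fingers": 0.06,"dx": 0.191,"dy": -0.2785,"dz": -0.019,"roll": -34}
    - {"fingers": 0.06,"dx": 0.191,"dy": -0.2785,"dz": -0.019,"roll": -34}
    - {"fingers": 0.06,"dx": 0.191,"dy": -0.2785,"dz": -0.019,"roll": -34}
    - {"fingers": 0.06,"dx": 0.191,"dy": -0.2785,"dz": -0.019,"roll": -34}

```text
time: 2.75
ee_pos: [0.3383, -0.317, 0.2502]
orientation: [0.881, 0.474, 0.0, 0.0]
wrist_force: [-1.0, -0.3, -0.8]
width: 0.656
gripper_force: 0.0
```

```bash
python3 c.py w2
```

```text
2.75 [ 0.3383 -0.317   0.2502] [-0.8031 -0.0342  2.1872 -0.0002  0.988  -0.2192] [-1.0105 -0.3333 -0.7512] 0.6560304611296026
red [264 188  31  34 819] circ [ 335.5 -318.7] 16.2 z 0.11631270080688785
blue [261  55  23  26 453] circ [ 400.7 -208.8] 11.1 z 0.08884956034971671
red_bottle [(0.72, array([ 0.3375, -0.3129,  0.0064]), array([277., 181.]))]
blue_bottle [(0.63, array([ 0.4056, -0.2074,  0.0019]), array([276.,  78.]))]
beaker [(0.58, array([ 0.3713, -0.2646,  0.0048]), array([278., 134.]))]
carrier [(0.17, array([ 0.6467, -0.3721, -0.005 ]), array([512.,  83.]))]
spill_tray [(0.87, array([ 0.4857, -0.358 ,  0.0017]), array([393., 146.]))]
drip_saucer []
```

View pics/w2.png

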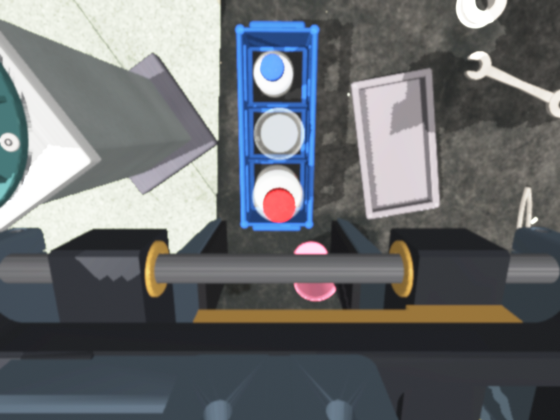

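The wrist view shows the red cap at (279,204), the blue cap at (272,67), the beaker at (279,134) and the tray at (395,145). I'll refine the carrier and tray fits and work out the descent.

```bash
cat > d.py <<'E'
from h import *
c=capture('wrist');P=cloud(c);h=cv2.cvtColor(c['img'],cv2.COLOR_RGB2HSV).astype(int)
for t,lo,hi in [('carrier',.056,.07),('spill_tray',.010,.026)]:
    for r in trace('wrist',t)[:1]:
        m=r['pixels']&(P[...,2]>lo)&(P[...,2]<hi); print(t,r['conf'],cv2.minAreaRect((P[m][:,:2]*1000).astype(np.float32)),m.sum())
m=(abs(h[...,0]-112)<14)&(h[...,1]>130)&(P[...,2]>.057)&(P[...,2]<.069)
n,l,st,_=cv2.connectedComponentsWithStats(m.astype(np.uint8));i=1+st[1:,4].argmax()
print('carrier blue',cv2.minAreaRect((P[l==i][:,:2]*1000).astype(np.float32)),st[i])
go(.337,-.3175,.117,-33.5)
E
python3 d.py
```

```text
carrier 0.64 ((371.06976318359375, -261.8106689453125), (218.63206481933594, 82.76856994628906), 56.38821029663086) 3750
spill_tray 0.57 ((484.8415832519531, -357.67022705078125), (169.14212036132812, 94.6814956665039), 66.80066680908203) 3129
carrier blue ((370.9855651855469, -261.93731689453125), (218.34307861328125, 82.76856994628906), 56.38821029663086) [ 236   21   84  210 3656]
go d [-1.800e-03 -1.000e-04  1.329e-01] roll 0.1 rows 3.2 | t 3.25 q6 -0.22 yaw -33.4
```

Call:
move_arm:
  rows:
    - {"fingers": 0.06,"dx": -0.002,"dy": 0,"dz": 0.03,"roll": 0}
    - {"fingers": 0.06,"dx": -0.002,"dy": 0,"dz": 0.06,"roll": 0}
    - {"fingers": 0.06,"dx": -0.002,"dy": 0,"dz": 0.09,"roll": 0}
    - {"fingers": 0.06,"dx": -0.002,"dy": 0,"dz": 0.115,"roll": 0}
    - {"fingers": 0.06,"dx": -0.002,"dy": 0,"dz": 0.128,"roll": 0}
    - {"fingers": 0.06,"dx": -0.002,"dy": 0,"dz": 0.133,"roll": 0}
    - {"fingers": 0.06,"dx": -0.002,"dy": 0,"dz": 0.133,"roll": 0}
    - {"fingers": 0.015,"dx": -0.002,"dy": 0,"dz": 0.133,"roll": 0}
    - {"fingers": 0.015,"dx": -0.002,"dy": 0,"dz": 0.133,"roll": 0}
    - {"fingers": 0.015,"dx": -0.002,"dy": 0,"dz": 0.133,"roll": 0}
    - {"fingers": 0.015,"dx": -0.002,"dy": 0,"dz": 0.133,"roll": 0}
    - {"fingers": 0.015,"dx": -0.002,"dy": 0,"dz": 0.133,"roll": 0}

```text
time: 4.25
ee_pos: [0.3373, -0.3179, 0.1176]
orientation: [0.881, 0.474, 0.0, 0.001]
wrist_force: [-0.2, -0.3, 5.7]
width: 0.344
gripper_force: 29.6
```

Call:
move_arm:
  rows:
    - {"fingers": 0.015,"dx": 0,"dy": 0,"dz": -0.01,"roll": 0}
    - {"fingers": 0.015,"dx": 0,"dy": 0,"dz": -0.035,"roll": 0}
    - {"fingers": 0.015,"dx": 0,"dy": 0,"dz": -0.065,"roll": 0}
    - {"fingers": 0.015,"dx": 0,"dy": 0,"dz": -0.095,"roll": 0}
    - {"fingers": 0.015,"dx": 0,"dy": 0.01,"dz": -0.112,"roll": 0}
    - {"fingers": 0.015,"dx": 0.003,"dy": 0.035,"dz": -0.115,"roll": 0}
    - {"fingers": 0.015,"dx": 0.005,"dy": 0.065,"dz": -0.115,"roll": 0}
    - {"fingers": 0.015,"dx": 0.007,"dy": 0.095,"dz": -0.115,"roll": 0}
    - {"fingers": 0.015,"dx": 0.009,"dy": 0.125,"dz": -0.115,"roll": 0}
    - {"fingers": 0.015,"dx": 0.011,"dy": 0.145,"dz": -0.115,"roll": 0}
    - {"fingers": 0.015,"dx": 0.011,"dy": 0.1525,"dz": -0.115,"roll": 0}
    - {"fingers": 0.015,"dx": 0.011,"dy": 0.1525,"dz": -0.115,"roll": 0}

```text
time: 5.25
ee_pos: [0.471, -0.3928, 0.2322]
orientation: [0.881, 0.474, -0.0, -0.0]
wrist_force: [-1.1, -0.4, -1.0]
width: 0.341
gripper_force: 29.6
```

```bash
python3 -c "
from h import *
s=state();print(s['ee_pos'],s['wrist_force'],s['width']);go(.471,-.3925,.1175,-33.5)"
```

```text
[ 0.47102378 -0.39283318  0.23219461] [-1.0787063  -0.40876964 -1.01999675] 0.3407248266154436
go d [ 0.0003 -0.0002  0.1147] roll 0.1 rows 2.8 | t 5.25 q6 -0.15 yaw -33.4
```

Call:
move_arm:
  rows:
    - {"fingers": 0.015,"dx": 0,"dy": 0,"dz": 0.02,"roll": 0}
    - {"fingers": 0.015,"dx": 0,"dy": 0,"dz": 0.045,"roll": 0}
    - {"fingers": 0.015,"dx": 0,"dy": 0,"dz": 0.07,"roll": 0}
    - {"fingers": 0.015,"dx": 0,"dy": 0,"dz": 0.09,"roll": 0}
    - {"fingers": 0.015,"dx": 0,"dy": 0,"dz": 0.103,"roll": 0}
    - {"fingers": 0.015,"dx": 0,"dy": 0,"dz": 0.11,"roll": 0}
    - {"fingers": 0.015,"dx": 0,"dy": 0,"dz": 0.112,"roll": 0}
    - {"fingers": 0.015,"dx": 0,"dy": 0,"dz": 0.113,"roll": 0}
    - {"fingers": 0.015,"dx": 0,"dy": 0,"dz": 0.114,"roll": 0}
    - {"fingers": 0.015,"dx": 0,"dy": 0,"dz": 0.115,"roll": 0}
    - {"fingers": 0.015,"dx": 0,"dy": 0,"dz": 0.115,"roll": 0}

```text
time: 6.17
ee_pos: [0.4706, -0.3927, 0.1176]
orientation: [0.881, 0.474, 0.0, 0.0]
wrist_force: [-0.4, 0.3, -2.2]
width: 0.34
gripper_force: 29.6
```

Call:
move_arm:
  rows:
    - {"fingers": 0.015,"dx": 0,"dy": 0,"dz": 0.0007,"roll": 0}
    - {"fingers": 0.015,"dx": 0,"dy": 0,"dz": 0.0014,"roll": 0}
    - {"fingers": 0.015,"dx": 0,"dy": 0,"dz": 0.002,"roll": 0}
    - {"fingers": 0.015,"dx": 0,"dy": 0,"dz": 0.002,"roll": 0}

```text
time: 6.5
ee_pos: [0.4707, -0.3928, 0.1156]
orientation: [0.881, 0.474, 0.0, 0.0]
wrist_force: [-1.2, 0.2, 6.1]
width: 0.34
gripper_force: 29.9
```

Call:
move_arm:
  rows:
    - {"fingers": 0.06,"dx": 0,"dy": 0,"dz": 0,"roll": 0}
    - {"fingers": 0.06,"dx": 0,"dy": 0,"dz": 0,"roll": 0}
    - {"fingers": 0.06,"dx": 0,"dy": 0,"dz": 0,"roll": 0}
    - {"fingers": 0.06,"dx": 0,"dy": 0,"dz": 0,"roll": 0}
    - {"fingers": 0.06,"dx": 0,"dy": 0,"dz": -0.015,"roll": 0}
    - {"fingers": 0.06,"dx": 0,"dy": 0,"dz": -0.045,"roll": 0}
    - {"fingers": 0.06,"dx": 0,"dy": 0,"dz": -0.085,"roll": 0}
    - {"fingers": 0.06,"dx": 0,"dy": 0,"dz": -0.12,"roll": 0}
    - {"fingers": 0.06,"dx": 0.022,"dy": -0.03,"dz": -0.12,"roll": 0}
    - {"fingers": 0.06,"dx": 0.046,"dy": -0.063,"dz": -0.12,"roll": 0}
    - {"fingers": 0.06,"dx": 0.07,"dy": -0.095,"dz": -0.12,"roll": 0}
    - {"fingers": 0.06,"dx": 0.07,"dy": -0.095,"dz": -0.12,"roll": 0}

```text
time: 7.5
ee_pos: [0.4268, -0.2769, 0.2342]
orientation: [0.88, 0.474, -0.0, -0.001]
wrist_force: [-0.1, -1.6, -1.1]
width: 0.655
gripper_force: 0.0
```

```bash
python3 c.py w3; python3 -c "
from h import *
go(.4025,-.2075,.094,-33.5)"
```

```text
7.5 [ 0.4268 -0.2769  0.2342] [-0.6216  0.0708  2.1135  0.0005  0.9601 -0.0396] [-0.1031 -1.5606 -1.0523] 0.654535567092393
blue [206 145  26  23 436] circ [ 401.3 -208.2] 11.9 z 0.08877047269116857
red_bottle [(0.77, array([ 0.4668, -0.3909,  0.0058]), array([354., 241.]))]
blue_bottle [(0.97, array([ 0.4094, -0.2081,  0.0036]), array([237., 147.]))]
beaker [(0.74, array([ 0.372 , -0.2649,  0.0053]), array([238., 201.])), (0.65, array([ 0.3139, -0.4267, -0.0022]), array([271., 315.]))]
carrier []
spill_tray [(0.61, array([ 0.4863, -0.3587,  0.0015]), array([353., 212.]))]
drip_saucer []
go d [ 0.0474 -0.0643  0.1409] roll 0.0 rows 3.9 | t 7.85 q6 -0.04 yaw -33.5
```

View pics/w3.png

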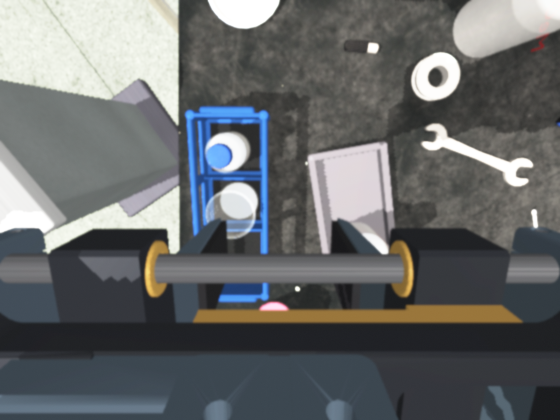

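The blue cap is at (218,154), the saucer at (245,5) and the tray at (350,190). I'll descend on the blue cap.

Call:
move_arm:
  rows:
    - {"fingers": 0.05,"dx": 0.023,"dy": -0.032,"dz": 0,"roll": 0}
    - {"fingers": 0.05,"dx": 0.042,"dy": -0.058,"dz": 0.015,"roll": 0}
    - {"fingers": 0.05,"dx": 0.047,"dy": -0.065,"dz": 0.045,"roll": 0}
    - {"fingers": 0.05,"dx": 0.047,"dy": -0.065,"dz": 0.08,"roll": 0}
    - {"fingers": 0.05,"dx": 0.047,"dy": -0.065,"dz": 0.11,"roll": 0}
    - {"fingers": 0.05,"dx": 0.047,"dy": -0.065,"dz": 0.13,"roll": 0}
    - {"fingers": 0.05,"dx": 0.047,"dy": -0.065,"dz": 0.138,"roll": 0}
    - {"fingers": 0.05,"dx": 0.047,"dy": -0.065,"dz": 0.1405,"roll": 0}
    - {"fingers": 0.01,"dx": 0.047,"dy": -0.065,"dz": 0.1405,"roll": 0}
    - {"fingers": 0.01,"dx": 0.047,"dy": -0.065,"dz": 0.1405,"roll": 0}
    - {"fingers": 0.01,"dx": 0.047,"dy": -0.065,"dz": 0.1405,"roll": 0}
    - {"fingers": 0.01,"dx": 0.047,"dy": -0.065,"dz": 0.1405,"roll": 0}

```text
time: 8.85
ee_pos: [0.4019, -0.2071, 0.0955]
orientation: [0.881, 0.474, 0.001, 0.001]
wrist_force: [-0.4, 0.1, -0.8]
width: 0.288
gripper_force: 0.0
```

Call:
move_arm:
  rows:
    - {"fingers": 0.01,"dx": 0,"dy": 0,"dz": 0,"roll": 0}
    - {"fingers": 0.01,"dx": 0,"dy": 0,"dz": 0,"roll": 0}

```text
time: 9.02
ee_pos: [0.4021, -0.2071, 0.0953]
orientation: [0.881, 0.474, 0.001, 0.001]
wrist_force: [0.8, -0.0, 6.9]
width: 0.25
gripper_force: 30.0
```

```bash
python3 -c "
from h import *
s=state();print(s['width'],s['gripper_force'],s['ee_pos']);go(.501,-.3225,.214,-33.5)"
```

```text
0.25014347572598555 30.014826193860245 [ 0.40205922 -0.20714263  0.09528205]
go d [-0.0417  0.1464 -0.1184] roll 0.1 rows 4.6 | t 9.02 q6 0.06 yaw -33.4
```

Call:
move_arm:
  rows:
    - {"fingers": 0.01,"dx": 0,"dy": 0,"dz": -0.01,"roll": 0}
    - {"fingers": 0.01,"dx": 0,"dy": 0,"dz": -0.035,"roll": 0}
    - {"fingers": 0.01,"dx": 0,"dy": 0,"dz": -0.065,"roll": 0}
    - {"fingers": 0.01,"dx": 0,"dy": 0,"dz": -0.095,"roll": 0}
    - {"fingers": 0.01,"dx": 0,"dy": 0.005,"dz": -0.115,"roll": 0}
    - {"fingers": 0.01,"dx": -0.008,"dy": 0.028,"dz": -0.118,"roll": 0}
    - {"fingers": 0.01,"dx": -0.016,"dy": 0.056,"dz": -0.118,"roll": 0}
    - {"fingers": 0.01,"dx": -0.024,"dy": 0.085,"dz": -0.118,"roll": 0}
    - {"fingers": 0.01,"dx": -0.032,"dy": 0.113,"dz": -0.118,"roll": 0}
    - {"fingers": 0.01,"dx": -0.039,"dy": 0.137,"dz": -0.118,"roll": 0}
    - {"fingers": 0.01,"dx": -0.042,"dy": 0.1465,"dz": -0.118,"roll": 0}
    - {"fingers": 0.01,"dx": -0.042,"dy": 0.1465,"dz": -0.118,"roll": 0}

```text
time: 10.02
ee_pos: [0.5011, -0.3236, 0.2127]
orientation: [0.881, 0.474, 0.0, 0.0]
wrist_force: [0.0, -0.2, -1.0]
width: 0.254
gripper_force: 29.8
```

Call:
move_arm:
  rows:
    - {"fingers": 0.01,"dx": 0,"dy": 0,"dz": 0.02,"roll": 0}
    - {"fingers": 0.01,"dx": 0,"dy": 0,"dz": 0.045,"roll": 0}
    - {"fingers": 0.01,"dx": 0,"dy": 0,"dz": 0.07,"roll": 0}
    - {"fingers": 0.01,"dx": 0,"dy": 0,"dz": 0.092,"roll": 0}
    - {"fingers": 0.01,"dx": 0,"dy": 0,"dz": 0.106,"roll": 0}
    - {"fingers": 0.01,"dx": 0,"dy": 0,"dz": 0.113,"roll": 0}
    - {"fingers": 0.01,"dx": 0,"dy": 0,"dz": 0.116,"roll": 0}
    - {"fingers": 0.01,"dx": 0,"dy": 0,"dz": 0.118,"roll": 0}
    - {"fingers": 0.01,"dx": 0,"dy": 0,"dz": 0.119,"roll": 0}
    - {"fingers": 0.01,"dx": 0,"dy": 0,"dz": 0.1195,"roll": 0}
    - {"fingers": 0.01,"dx": 0,"dy": 0,"dz": 0.12,"roll": 0}
    - {"fingers": 0.01,"dx": 0,"dy": 0,"dz": 0.12,"roll": 0}

```text
time: 11.02
ee_pos: [0.5009, -0.3229, 0.0933]
orientation: [0.881, 0.474, 0.0, 0.001]
wrist_force: [0.1, 0.2, 3.7]
width: 0.249
gripper_force: 29.9
```

Call:
move_arm:
  rows:
    - {"fingers": 0.05,"dx": 0,"dy": 0,"dz": 0,"roll": 0}
    - {"fingers": 0.05,"dx": 0,"dy": 0,"dz": 0,"roll": 0}
    - {"fingers": 0.05,"dx": 0,"dy": 0,"dz": 0,"roll": 0}
    - {"fingers": 0.05,"dx": 0,"dy": 0,"dz": 0,"roll": 0}
    - {"fingers": 0.05,"dx": 0,"dy": 0,"dz": -0.015,"roll": 0}
    - {"fingers": 0.06,"dx": 0,"dy": 0,"dz": -0.045,"roll": 0}
    - {"fingers": 0.085,"dx": 0,"dy": 0,"dz": -0.085,"roll": 0}
    - {"fingers": 0.085,"dx": 0,"dy": 0,"dz": -0.12,"roll": 0}
    - {"fingers": 0.085,"dx": 0,"dy": -0.03,"dz": -0.13,"roll": 0}
    - {"fingers": 0.085,"dx": 0,"dy": -0.06,"dz": -0.13,"roll": 0}
    - {"fingers": 0.085,"dx": 0,"dy": -0.075,"dz": -0.13,"roll": 0}
    - {"fingers": 0.085,"dx": 0,"dy": -0.075,"dz": -0.13,"roll": 0}

```text
time: 12.02
ee_pos: [0.4355, -0.2796, 0.2224]
orientation: [0.881, 0.474, -0.0, -0.0]
wrist_force: [1.3, 0.2, -0.9]
width: 0.932
gripper_force: 0.0
```

```bash
cat > e.py <<'E'
from h import *
np.set_printoptions(precision=4,suppress=True)
s=state();print(s['ee_pos'])
for cam in ['wrist','top']:
    c=capture(cam);save(c,cam+'4.png');P=cloud(c);print('cam pos',w(c,[0,0,0]))
    for r in trace(cam,'beaker')[:2]:
        q=P[r['pixels']];q=q[(q[:,2]>.062)&(q[:,2]<.085)]
        print(r['conf'],len(q),cv2.minEnclosingCircle((q[:,:2]*1000).astype(np.float32)) if len(q) else 0, np.argwhere(r['pixels']).mean(0)[::-1])
    for t in ['beaker','red_bottle','blue_bottle']: print(cam,t,[(round(m['conf'],2),w(c,m['centre'])) for m in mark_of(cam,t)[:3]])
go(.372,-.2635,.2,56.4)
E
python3 e.py
```

```text
[ 0.4355 -0.2796  0.2224]
cam pos [ 0.4715 -0.2235  0.3755]
0.77 476 ((372.8492431640625, -263.7705078125), 26.089950561523438) [223.8857 213.9632]
wrist beaker [(0.55, array([ 0.3732, -0.2637,  0.0044]))]
wrist red_bottle [(0.65, array([ 0.4701, -0.3902,  0.0047]))]
wrist blue_bottle [(0.97, array([ 0.5051, -0.324 ,  0.0014]))]
cam pos [ 0.3933 -0.1385  1.0475]
top beaker []
top red_bottle []
top blue_bottle [(0.43, array([ 0.7234, -0.2417, -0.0007]))]
go d [-0.0215 -0.0649  0.0222] roll -89.8 rows 12.5 | t 12.52 q6 -0.03 yaw -33.4
```

View pics/top4.png

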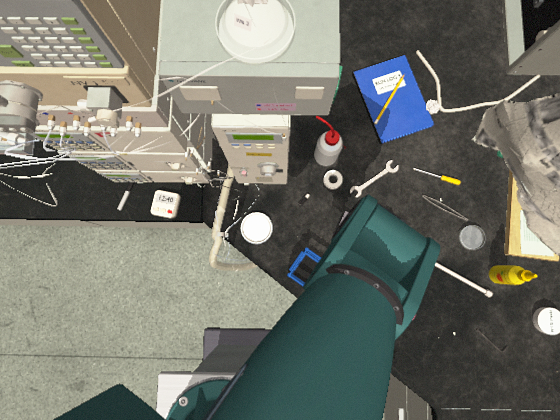

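The top view is blocked by the arm, but the wrist fit of the beaker rim is clean: radius 26.1 mm at (0.373,-0.2637). Both bottles are detected upright in the tray. I'll turn over the beaker.

Call:
move_arm:
  rows:
    - {"fingers": 0.091,"dx": -0.004,"dy": -0.01,"dz": 0,"roll": -7}
    - {"fingers": 0.091,"dx": -0.008,"dy": -0.02,"dz": 0,"roll": -14}
    - {"fingers": 0.091,"dx": -0.012,"dy": -0.03,"dz": 0,"roll": -21}
    - {"fingers": 0.091,"dx": -0.015,"dy": -0.045,"dz": 0,"roll": -28}
    - {"fingers": 0.091,"dx": -0.018,"dy": -0.055,"dz": 0,"roll": -35}
    - {"fingers": 0.091,"dx": -0.021,"dy": -0.063,"dz": 0,"roll": -42}
    - {"fingers": 0.091,"dx": -0.021,"dy": -0.064,"dz": 0,"roll": -49}
    - {"fingers": 0.091,"dx": -0.021,"dy": -0.064,"dz": 0,"roll": -56}
    - {"fingers": 0.091,"dx": -0.021,"dy": -0.064,"dz": 0,"roll": -63}
    - {"fingers": 0.091,"dx": -0.021,"dy": -0.064,"dz": 0,"roll": -70}
    - {"fingers": 0.091,"dx": -0.021,"dy": -0.064,"dz": 0,"roll": -77}
    - {"fingers": 0.091,"dx": -0.021,"dy": -0.064,"dz": 0,"roll": -84}

```text
time: 13.52
ee_pos: [0.3729, -0.2635, 0.2224]
orientation: [0.335, 0.942, 0.0, -0.0]
wrist_force: [-0.4, -0.1, -0.2]
width: 0.999
gripper_force: 0.0
```

Call:
move_arm:
  rows:
    - {"fingers": 0.091,"dx": 0,"dy": 0,"dz": 0,"roll": -6}
    - {"fingers": 0.091,"dx": 0,"dy": 0,"dz": 0,"roll": -6}

```text
time: 13.68
ee_pos: [0.3729, -0.2635, 0.2224]
orientation: [0.285, 0.958, -0.0, -0.0]
wrist_force: [-0.4, -0.0, 0.4]
width: 0.998
gripper_force: 0.0
```

```bash
python3 -c "
from h import *
s=state();print(s['joints'],s['ee_pos']);go(.373,-.2637,.066,56.4)"
```

```text
[-6.66133165e-01 -5.23191111e-03  2.21792790e+00 -4.92360662e-05
  9.28965997e-01 -1.65829978e+00] [ 0.37291773 -0.26348272  0.22240488]
go d [-2.000e-04 -1.000e-04  1.564e-01] roll 0.4 rows 3.8 | t 13.68 q6 -1.66 yaw 56.8
```

Call:
move_arm:
  rows:
    - {"fingers": 0.091,"dx": 0,"dy": 0,"dz": 0.03,"roll": 0}
    - {"fingers": 0.091,"dx": 0,"dy": 0,"dz": 0.065,"roll": 0}
    - {"fingers": 0.091,"dx": 0,"dy": 0,"dz": 0.1,"roll": 0}
    - {"fingers": 0.091,"dx": 0,"dy": 0,"dz": 0.13,"roll": 0}
    - {"fingers": 0.091,"dx": 0,"dy": 0,"dz": 0.15,"roll": 0}
    - {"fingers": 0.091,"dx": 0,"dy": 0,"dz": 0.158,"roll": 0}
    - {"fingers": 0.091,"dx": 0,"dy": 0,"dz": 0.158,"roll": 0}
    - {"fingers": 0.042,"dx": 0,"dy": 0,"dz": 0.158,"roll": 0}
    - {"fingers": 0.042,"dx": 0,"dy": 0,"dz": 0.158,"roll": 0}
    - {"fingers": 0.042,"dx": 0,"dy": 0,"dz": 0.158,"roll": 0}
    - {"fingers": 0.042,"dx": 0,"dy": 0,"dz": 0.158,"roll": 0}
    - {"fingers": 0.042,"dx": 0,"dy": 0,"dz": 0.158,"roll": 0}

```text
time: 14.68
ee_pos: [0.3732, -0.2637, 0.0652]
orientation: [0.288, 0.958, -0.0, 0.001]
wrist_force: [-0.3, 0.3, 0.2]
width: 0.663
gripper_force: 0.0
```

Call:
move_arm:
  rows:
    - {"fingers": 0.042,"dx": 0,"dy": 0,"dz": 0,"roll": 0}
    - {"fingers": 0.042,"dx": 0,"dy": 0,"dz": 0,"roll": 0}

```text
time: 14.85
ee_pos: [0.373, -0.2636, 0.0648]
orientation: [0.288, 0.958, -0.0, 0.0]
wrist_force: [-2.1, -1.1, 4.5]
width: 0.556
gripper_force: 30.0
```

```bash
python3 -c "
from h import *
s=state();print(s['width'],s['gripper_force'],s['ee_pos']);go(.516,-.0725,.174,90)"
```

```text
0.5562524293059439 30.000765090517234 [ 0.37298086 -0.26355026  0.06476672]
go d [-0.0141  0.2382 -0.1092] roll -33.4 rows 6.3 | t 14.85 q6 -1.65 yaw 56.6
```

Call:
move_arm:
  rows:
    - {"fingers": 0.042,"dx": 0,"dy": 0,"dz": -0.01,"roll": 0}
    - {"fingers": 0.042,"dx": 0,"dy": 0,"dz": -0.035,"roll": 0}
    - {"fingers": 0.042,"dx": 0,"dy": 0,"dz": -0.065,"roll": 0}
    - {"fingers": 0.042,"dx": 0,"dy": 0,"dz": -0.095,"roll": 0}
    - {"fingers": 0.042,"dx": 0,"dy": 0.01,"dz": -0.11,"roll": -3}
    - {"fingers": 0.042,"dx": -0.002,"dy": 0.035,"dz": -0.11,"roll": -6}
    - {"fingers": 0.042,"dx": -0.004,"dy": 0.065,"dz": -0.11,"roll": -10}
    - {"fingers": 0.042,"dx": -0.006,"dy": 0.1,"dz": -0.11,"roll": -15}
    - {"fingers": 0.042,"dx": -0.008,"dy": 0.135,"dz": -0.11,"roll": -20}
    - {"fingers": 0.042,"dx": -0.01,"dy": 0.17,"dz": -0.11,"roll": -25}
    - {"fingers": 0.042,"dx": -0.012,"dy": 0.195,"dz": -0.11,"roll": -29}
    - {"fingers": 0.042,"dx": -0.013,"dy": 0.21,"dz": -0.11,"roll": -32}

```text
time: 15.85
ee_pos: [0.5007, -0.0932, 0.1752]
orientation: [0.01, 1.0, 0.0, 0.0]
wrist_force: [0.3, -0.8, -0.7]
width: 0.554
gripper_force: 30.0
```

```bash
cat > f.py <<'E'
from h import *
np.set_printoptions(precision=4,suppress=True)
s=state();print(s['width'],s['gripper_force'],s['ee_pos'])
c=capture('wrist');save(c,'w5.png');P=cloud(c)
for r in trace('wrist','drip_saucer')[:1]:
    q=P[r['pixels']];q=q[q[:,2]<.03];print(r['conf'],len(q),cv2.minEnclosingCircle((q[:,:2]*1000).astype(np.float32)))
go(.515,-.0725,.066,90)
E
python3 f.py
```

```text
0.5539621896844485 29.999360295769293 [ 0.5007 -0.0932  0.1752]
0.77 2235 ((512.215087890625, -72.25396728515625), 40.584495544433594)
go d [-0.0142  0.0216  0.1091] roll -1.2 rows 2.7 | t 15.95 q6 -1.78 yaw 88.8
```

View pics/w5.png

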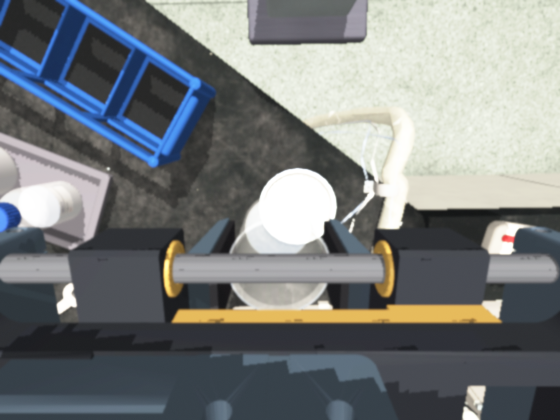

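The wrist view shows the beaker held upright at (280,260) and the saucer at (298,205). Its centre comes out near (0.514,-0.0725), so I'll lower there.

Call:
move_arm:
  rows:
    - {"fingers": 0.042,"dx": -0.006,"dy": 0.01,"dz": 0,"roll": 0}
    - {"fingers": 0.042,"dx": -0.013,"dy": 0.021,"dz": 0.01,"roll": 0}
    - {"fingers": 0.042,"dx": -0.013,"dy": 0.021,"dz": 0.035,"roll": 0}
    - {"fingers": 0.042,"dx": -0.013,"dy": 0.021,"dz": 0.06,"roll": 0}
    - {"fingers": 0.042,"dx": -0.013,"dy": 0.021,"dz": 0.083,"roll": 0}
    - {"fingers": 0.042,"dx": -0.013,"dy": 0.021,"dz": 0.098,"roll": 0}
    - {"fingers": 0.042,"dx": -0.013,"dy": 0.021,"dz": 0.106,"roll": 0}
    - {"fingers": 0.042,"dx": -0.013,"dy": 0.021,"dz": 0.109,"roll": 0}
    - {"fingers": 0.042,"dx": -0.013,"dy": 0.021,"dz": 0.11,"roll": 0}
    - {"fingers": 0.042,"dx": -0.013,"dy": 0.021,"dz": 0.111,"roll": 0}
    - {"fingers": 0.042,"dx": -0.013,"dy": 0.021,"dz": 0.112,"roll": 0}
    - {"fingers": 0.042,"dx": -0.013,"dy": 0.021,"dz": 0.112,"roll": 0}

```text
time: 16.95
ee_pos: [0.5134, -0.0747, 0.0631]
orientation: [0.013, 1.0, -0.0, 0.001]
wrist_force: [-0.5, 0.2, -2.0]
width: 0.555
gripper_force: 30.0
```

Call:
move_arm:
  rows:
    - {"fingers": 0.042,"dx": 0,"dy": 0.0015,"dz": 0.0004,"roll": 0}
    - {"fingers": 0.042,"dx": 0,"dy": 0.0015,"dz": 0.0008,"roll": 0}
    - {"fingers": 0.042,"dx": 0,"dy": 0.0015,"dz": 0.0008,"roll": 0}

```text
time: 17.2
ee_pos: [0.5138, -0.0735, 0.0627]
orientation: [0.012, 1.0, -0.0, 0.001]
wrist_force: [-2.4, -3.5, 11.9]
width: 0.553
gripper_force: 30.0
```

Call:
move_arm:
  rows:
    - {"fingers": 0.085,"dx": 0,"dy": 0,"dz": 0,"roll": 0}
    - {"fingers": 0.085,"dx": 0,"dy": 0,"dz": 0,"roll": 0}
    - {"fingers": 0.085,"dx": 0,"dy": 0,"dz": 0,"roll": 0}
    - {"fingers": 0.085,"dx": 0,"dy": 0,"dz": 0,"roll": 0}
    - {"fingers": 0.085,"dx": 0,"dy": 0,"dz": 0,"roll": 0}
    - {"fingers": 0.085,"dx": 0,"dy": 0,"dz": -0.015,"roll": 0}
    - {"fingers": 0.085,"dx": 0,"dy": 0,"dz": -0.045,"roll": 0}
    - {"fingers": 0.085,"dx": 0,"dy": 0,"dz": -0.085,"roll": 0}
    - {"fingers": 0.085,"dx": 0,"dy": 0,"dz": -0.125,"roll": 0}
    - {"fingers": 0.07,"dx": 0,"dy": -0.02,"dz": -0.16,"roll": 7}
    - {"fingers": 0.06,"dx": 0,"dy": -0.06,"dz": -0.17,"roll": 14}
    - {"fingers": 0.06,"dx": 0,"dy": -0.1,"dz": -0.17,"roll": 21}

```text
time: 18.2
ee_pos: [0.512, -0.1742, 0.2356]
orientation: [0.196, 0.981, -0.0, 0.003]
wrist_force: [1.1, -0.6, 0.4]
width: 0.747
gripper_force: 0.0
```

```bash
python3 -c "
from h import *
s=state();print(s['width'],s['ee_pos']);go(.4707,-.3928,.2327,-33.5)"
```

```text
0.7473035818970046 [ 0.51196368 -0.17424608  0.2355897 ]
go d [-0.046  -0.2176  0.0031] roll -79.1 rows 11.1 | t 18.2 q6 -1.55 yaw 67.4
```

Call:
move_arm:
  rows:
    - {"fingers": 0.06,"dx": -0.002,"dy": -0.025,"dz": 0,"roll": 7}
    - {"fingers": 0.06,"dx": -0.004,"dy": -0.05,"dz": 0,"roll": 14}
    - {"fingers": 0.06,"dx": -0.006,"dy": -0.075,"dz": 0,"roll": 21}
    - {"fingers": 0.06,"dx": -0.008,"dy": -0.1,"dz": 0,"roll": 28}
    - {"fingers": 0.06,"dx": -0.011,"dy": -0.13,"dz": 0,"roll": 35}
    - {"fingers": 0.06,"dx": -0.013,"dy": -0.16,"dz": 0,"roll": 42}
    - {"fingers": 0.06,"dx": -0.016,"dy": -0.19,"dz": 0,"roll": 49}
    - {"fingers": 0.06,"dx": -0.018,"dy": -0.22,"dz": 0,"roll": 56}
    - {"fingers": 0.06,"dx": -0.02,"dy": -0.25,"dz": 0,"roll": 63}
    - {"fingers": 0.06,"dx": -0.023,"dy": -0.28,"dz": 0,"roll": 70}
    - {"fingers": 0.06,"dx": -0.025,"dy": -0.3,"dz": 0,"roll": 77}
    - {"fingers": 0.06,"dx": -0.0265,"dy": -0.316,"dz": 0,"roll": 84}

```text
time: 19.2
ee_pos: [0.4135, -0.4769, 0.2314]
orientation: [0.803, 0.596, -0.0, -0.0]
wrist_force: [0.1, 0.5, -0.0]
width: 0.655
gripper_force: 0.0
```

Call:
move_arm:
  rows:
    - {"fingers": 0.06,"dx": 0,"dy": 0,"dz": 0,"roll": 7}
    - {"fingers": 0.06,"dx": 0,"dy": 0,"dz": 0,"roll": 14}
    - {"fingers": 0.06,"dx": 0,"dy": 0,"dz": 0,"roll": 17}
    - {"fingers": 0.06,"dx": 0,"dy": 0,"dz": 0,"roll": 17}

```text
time: 19.53
ee_pos: [0.4141, -0.4753, 0.2314]
orientation: [0.881, 0.473, -0.0, -0.0]
wrist_force: [-0.6, 1.0, 0.4]
width: 0.657
gripper_force: 0.0
```

```bash
cat > g.py <<'E'
from h import *
c=capture('wrist');P=cloud(c)
for r in trace('wrist','beaker')[:2]:
    q=P[r['pixels']];q=q[(q[:,2]>.06)&(q[:,2]<.085)]
    print('beaker',r['conf'],len(q),cv2.minEnclosingCircle((q[:,:2]*1000).astype(np.float32)) if len(q) else 0)
go(.4707,-.3928,.2327,-33.5)
E
python3 c.py w6; python3 g.py
```

```text
19.5333 [ 0.4141 -0.4753  0.2314] [-0.891   0.2714  1.8794  0.      0.9912 -0.3047] [-0.6383  0.993   0.3933] 0.6571721803536843
red [ 264   73   35   39 1047] circ [ 468.5 -394.3] 15.0 z 0.11439950984576422
blue [253   0  26  21 427] circ [ 498.8 -325.7] 10.9 z 0.08655651133694978
red_bottle [(0.93, array([ 0.4715, -0.3901,  0.0043]), array([280.,  99.]))]
blue_bottle [(0.84, array([ 0.5053, -0.3217,  0.0021]), array([271.,  28.]))]
beaker [(0.58, array([ 0.3168, -0.4293, -0.0003]), array([195., 197.]))]
carrier [(0.57, array([ 0.3665, -0.2645, -0.0046]), array([144.,  57.]))]
spill_tray [(0.6, array([ 0.4861, -0.3552, -0.001 ]), array([274.,  65.]))]
drip_saucer [(0.4, array([ 0.4705, -0.3886,  0.006 ]), array([279.,  98.]))]
beaker 0.62 531 ((316.37249755859375, -428.1613464355469), 26.119224548339844)
go d [ 0.0999  0.0016 -0.0011] roll 0.1 rows 2.4 | t 19.98 q6 -0.31 yaw -33.4
```

View pics/w6.png

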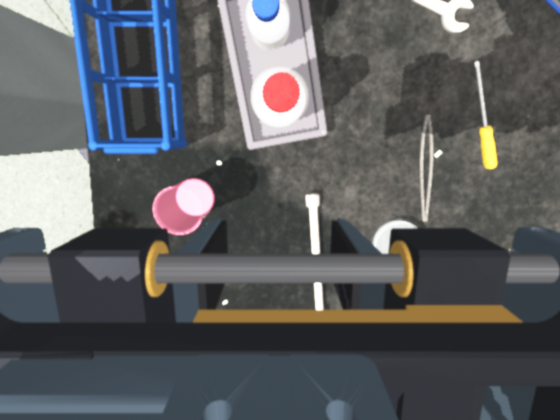

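Both bottles stand upright in the tray, with the red cap at (281,92) and the blue cap at (266,8). I'll regrasp the red one where it was released.

Call:
move_arm:
  rows:
    - {"fingers": 0.06,"dx": 0.03,"dy": 0.0015,"dz": 0,"roll": 0}
    - {"fingers": 0.06,"dx": 0.065,"dy": 0.0015,"dz": 0,"roll": 0}
    - {"fingers": 0.06,"dx": 0.1,"dy": 0.0015,"dz": 0.005,"roll": 0}
    - {"fingers": 0.06,"dx": 0.1,"dy": 0.0015,"dz": 0.035,"roll": 0}
    - {"fingers": 0.06,"dx": 0.1,"dy": 0.0015,"dz": 0.07,"roll": 0}
    - {"fingers": 0.06,"dx": 0.1,"dy": 0.0015,"dz": 0.1,"roll": 0}
    - {"fingers": 0.06,"dx": 0.1,"dy": 0.0015,"dz": 0.113,"roll": 0}
    - {"fingers": 0.06,"dx": 0.1,"dy": 0.0015,"dz": 0.1155,"roll": 0}
    - {"fingers": 0.06,"dx": 0.1,"dy": 0.0015,"dz": 0.1155,"roll": 0}
    - {"fingers": 0.015,"dx": 0.1,"dy": 0.0015,"dz": 0.1155,"roll": 0}
    - {"fingers": 0.015,"dx": 0.1,"dy": 0.0015,"dz": 0.1155,"roll": 0}
    - {"fingers": 0.015,"dx": 0.1,"dy": 0.0015,"dz": 0.1155,"roll": 0}

```text
time: 20.98
ee_pos: [0.4713, -0.3934, 0.1177]
orientation: [0.881, 0.474, 0.0, 0.001]
wrist_force: [-0.7, -0.5, 1.0]
width: 0.471
gripper_force: 0.0
```

Call:
move_arm:
  rows:
    - {"fingers": 0.015,"dx": 0,"dy": 0,"dz": 0,"roll": 0}
    - {"fingers": 0.015,"dx": 0,"dy": 0,"dz": 0,"roll": 0}
    - {"fingers": 0.015,"dx": 0,"dy": 0,"dz": 0,"roll": 0}

```text
time: 21.23
ee_pos: [0.4709, -0.393, 0.117]
orientation: [0.881, 0.474, 0.0, 0.0]
wrist_force: [-1.1, 1.1, 6.0]
width: 0.345
gripper_force: 30.0
```

```bash
python3 -c "
from h import *
s=state();print(s['ee_pos']);go(.3365,-.3168,.2327,-33.5)"
```

```text
[ 0.47094733 -0.39301589  0.11697759]
go d [-0.0105 -0.1541 -0.1159] roll 0.1 rows 4.6 | t 21.23 q6 -0.15 yaw -33.4
```

Call:
move_arm:
  rows:
    - {"fingers": 0.015,"dx": 0,"dy": 0,"dz": -0.01,"roll": 0}
    - {"fingers": 0.015,"dx": 0,"dy": 0,"dz": -0.035,"roll": 0}
    - {"fingers": 0.015,"dx": 0,"dy": 0,"dz": -0.065,"roll": 0}
    - {"fingers": 0.015,"dx": 0,"dy": 0,"dz": -0.095,"roll": 0}
    - {"fingers": 0.015,"dx": 0,"dy": -0.01,"dz": -0.113,"roll": 0}
    - {"fingers": 0.015,"dx": -0.002,"dy": -0.035,"dz": -0.116,"roll": 0}
    - {"fingers": 0.015,"dx": -0.004,"dy": -0.065,"dz": -0.116,"roll": 0}
    - {"fingers": 0.015,"dx": -0.006,"dy": -0.095,"dz": -0.116,"roll": 0}
    - {"fingers": 0.015,"dx": -0.008,"dy": -0.125,"dz": -0.116,"roll": 0}
    - {"fingers": 0.015,"dx": -0.01,"dy": -0.147,"dz": -0.116,"roll": 0}
    - {"fingers": 0.015,"dx": -0.0105,"dy": -0.154,"dz": -0.116,"roll": 0}
    - {"fingers": 0.015,"dx": -0.0105,"dy": -0.154,"dz": -0.116,"roll": 0}

```text
time: 22.23
ee_pos: [0.3353, -0.3159, 0.2326]
orientation: [0.881, 0.474, 0.0, 0.0]
wrist_force: [0.8, 0.1, -2.4]
width: 0.346
gripper_force: 29.8
```

```bash
python3 -c "
from h import *
s=state();print(s['width'],s['ee_pos']);go(.3365,-.3168,.12,-33.5)"
```

```text
0.3463570849010683 [ 0.33532274 -0.31591593  0.23262013]
go d [-1.000e-04  1.400e-03  1.126e-01] roll 0.0 rows 2.7 | t 22.23 q6 -0.22 yaw -33.5
```

Call:
move_arm:
  rows:
    - {"fingers": 0.015,"dx": 0,"dy": 0.001,"dz": 0.01,"roll": 0}
    - {"fingers": 0.015,"dx": 0,"dy": 0.001,"dz": 0.03,"roll": 0}
    - {"fingers": 0.015,"dx": 0,"dy": 0.001,"dz": 0.055,"roll": 0}
    - {"fingers": 0.015,"dx": 0,"dy": 0.001,"dz": 0.08,"roll": 0}
    - {"fingers": 0.015,"dx": 0,"dy": 0.001,"dz": 0.097,"roll": 0}
    - {"fingers": 0.015,"dx": 0,"dy": 0.001,"dz": 0.107,"roll": 0}
    - {"fingers": 0.015,"dx": 0,"dy": 0.001,"dz": 0.11,"roll": 0}
    - {"fingers": 0.015,"dx": 0,"dy": 0.001,"dz": 0.111,"roll": 0}
    - {"fingers": 0.015,"dx": 0,"dy": 0.001,"dz": 0.112,"roll": 0}
    - {"fingers": 0.015,"dx": 0,"dy": 0.001,"dz": 0.113,"roll": 0}
    - {"fingers": 0.015,"dx": 0,"dy": 0.001,"dz": 0.1135,"roll": 0}
    - {"fingers": 0.015,"dx": 0,"dy": 0.001,"dz": 0.1135,"roll": 0}

```text
time: 23.23
ee_pos: [0.3375, -0.3175, 0.1192]
orientation: [0.881, 0.474, 0.0, 0.001]
wrist_force: [-1.2, 0.3, -1.9]
width: 0.338
gripper_force: 29.8
```

Call:
move_arm:
  rows:
    - {"fingers": 0.015,"dx": 0,"dy": 0,"dz": 0.0005,"roll": 0}
    - {"fingers": 0.015,"dx": 0,"dy": 0,"dz": 0.001,"roll": 0}
    - {"fingers": 0.015,"dx": 0,"dy": 0,"dz": 0.001,"roll": 0}

```text
time: 23.48
ee_pos: [0.3379, -0.3179, 0.1189]
orientation: [0.881, 0.474, 0.0, 0.001]
wrist_force: [-2.4, 3.9, 16.5]
width: 0.34
gripper_force: 30.5
```

Call:
move_arm:
  rows:
    - {"fingers": 0.06,"dx": 0,"dy": 0,"dz": 0,"roll": 0}
    - {"fingers": 0.06,"dx": 0,"dy": 0,"dz": 0,"roll": 0}
    - {"fingers": 0.06,"dx": 0,"dy": 0,"dz": 0,"roll": 0}
    - {"fingers": 0.06,"dx": 0,"dy": 0,"dz": 0,"roll": 0}
    - {"fingers": 0.06,"dx": 0,"dy": 0,"dz": -0.015,"roll": 0}
    - {"fingers": 0.06,"dx": 0,"dy": 0,"dz": -0.045,"roll": 0}
    - {"fingers": 0.06,"dx": 0,"dy": 0,"dz": -0.085,"roll": 0}
    - {"fingers": 0.05,"dx": 0.005,"dy": 0.01,"dz": -0.115,"roll": 0}
    - {"fingers": 0.05,"dx": 0.02,"dy": 0.035,"dz": -0.115,"roll": 0}
    - {"fingers": 0.05,"dx": 0.035,"dy": 0.065,"dz": -0.115,"roll": 0}
    - {"fingers": 0.05,"dx": 0.035,"dy": 0.1,"dz": -0.115,"roll": 0}
    - {"fingers": 0.05,"dx": 0.035,"dy": 0.1,"dz": -0.115,"roll": 0}

```text
time: 24.48
ee_pos: [0.4442, -0.3452, 0.2333]
orientation: [0.88, 0.474, 0.001, 0.001]
wrist_force: [0.1, 1.3, -0.4]
width: 0.55
gripper_force: 0.0
```

```bash
python3 c.py w7|head -4; python3 -c "
from h import *
go(.5009,-.3230,.0945,-33.5)"
```

```text
24.4833 [ 0.4442 -0.3452  0.2333] [-0.7021  0.1597  2.0147  0.0002  0.9642 -0.1197] [ 0.1365  1.3429 -0.3684] 0.550403279815271
red [185 235   2  10  17] circ [ 349.3 -325.2] 4.4 z 0.10460561146364675
red [166 226  11   2  13] circ [ 345.8 -307.5] 4.0 z 0.1056633272260821
blue [304 139  22  22 379] circ [ 499.4 -323.3] 10.6 z 0.08694340821634679
go d [0.0505 0.0406 0.1381] roll 0.0 rows 3.7 | t 24.83 q6 -0.12 yaw -33.5
```

Call:
move_arm:
  rows:
    - {"fingers": 0.05,"dx": 0.025,"dy": 0.02,"dz": 0,"roll": 0}
    - {"fingers": 0.05,"dx": 0.05,"dy": 0.04,"dz": 0.01,"roll": 0}
    - {"fingers": 0.05,"dx": 0.05,"dy": 0.0405,"dz": 0.045,"roll": 0}
    - {"fingers": 0.05,"dx": 0.05,"dy": 0.0405,"dz": 0.08,"roll": 0}
    - {"fingers": 0.05,"dx": 0.05,"dy": 0.0405,"dz": 0.11,"roll": 0}
    - {"fingers": 0.05,"dx": 0.05,"dy": 0.0405,"dz": 0.13,"roll": 0}
    - {"fingers": 0.05,"dx": 0.05,"dy": 0.0405,"dz": 0.138,"roll": 0}
    - {"fingers": 0.05,"dx": 0.05,"dy": 0.0405,"dz": 0.139,"roll": 0}
    - {"fingers": 0.01,"dx": 0.05,"dy": 0.0405,"dz": 0.139,"roll": 0}
    - {"fingers": 0.01,"dx": 0.05,"dy": 0.0405,"dz": 0.139,"roll": 0}
    - {"fingers": 0.01,"dx": 0.05,"dy": 0.0405,"dz": 0.139,"roll": 0}
    - {"fingers": 0.01,"dx": 0.05,"dy": 0.0405,"dz": 0.139,"roll": 0}

```text
time: 25.83
ee_pos: [0.5018, -0.324, 0.0949]
orientation: [0.881, 0.474, 0.0, 0.001]
wrist_force: [0.3, -1.0, 0.1]
width: 0.287
gripper_force: 0.0
```

Call:
move_arm:
  rows:
    - {"fingers": 0.01,"dx": 0,"dy": 0,"dz": 0,"roll": 0}
    - {"fingers": 0.01,"dx": 0,"dy": 0,"dz": 0,"roll": 0}
    - {"fingers": 0.01,"dx": 0,"dy": 0,"dz": 0,"roll": 0}

```text
time: 26.08
ee_pos: [0.5018, -0.324, 0.0947]
orientation: [0.881, 0.474, 0.0, 0.001]
wrist_force: [-1.7, 1.3, 8.4]
width: 0.249
gripper_force: 30.2
```

```bash
python3 -c "
from h import *
s=state();print(s['ee_pos']);go(.4075,-.2067,.212,-33.5)"
```

```text
[ 0.50180415 -0.32399054  0.09468334]
go d [ 0.0459 -0.1432 -0.1175] roll 0.1 rows 4.6 | t 26.08 q6 -0.03 yaw -33.4
```

Call:
move_arm:
  rows:
    - {"fingers": 0.01,"dx": 0,"dy": 0,"dz": -0.01,"roll": 0}
    - {"fingers": 0.01,"dx": 0,"dy": 0,"dz": -0.035,"roll": 0}
    - {"fingers": 0.01,"dx": 0,"dy": 0,"dz": -0.065,"roll": 0}
    - {"fingers": 0.01,"dx": 0,"dy": 0,"dz": -0.095,"roll": 0}
    - {"fingers": 0.01,"dx": 0.002,"dy": -0.006,"dz": -0.115,"roll": 0}
    - {"fingers": 0.01,"dx": 0.009,"dy": -0.028,"dz": -0.118,"roll": 0}
    - {"fingers": 0.01,"dx": 0.018,"dy": -0.056,"dz": -0.118,"roll": 0}
    - {"fingers": 0.01,"dx": 0.027,"dy": -0.085,"dz": -0.118,"roll": 0}
    - {"fingers": 0.01,"dx": 0.036,"dy": -0.113,"dz": -0.118,"roll": 0}
    - {"fingers": 0.01,"dx": 0.043,"dy": -0.135,"dz": -0.118,"roll": 0}
    - {"fingers": 0.01,"dx": 0.046,"dy": -0.143,"dz": -0.118,"roll": 0}
    - {"fingers": 0.01,"dx": 0.046,"dy": -0.143,"dz": -0.118,"roll": 0}

```text
time: 27.08
ee_pos: [0.4064, -0.2053, 0.2121]
orientation: [0.88, 0.474, 0.0, 0.0]
wrist_force: [0.5, 0.2, -1.8]
width: 0.248
gripper_force: 29.9
```

```bash
python3 -c "
from h import *
s=state();print(s['width'],s['ee_pos']);go(.4075,-.2067,.0967,-33.5)
c=capture('wrist');save(c,'w8.png')"
```

```text
0.24835116735034116 [ 0.40643098 -0.20534394  0.21212625]
go d [-0.0006  0.0016  0.1154] roll 0.1 rows 2.8 | t 27.08 q6 0.06 yaw -33.4
```

View pics/w8.png

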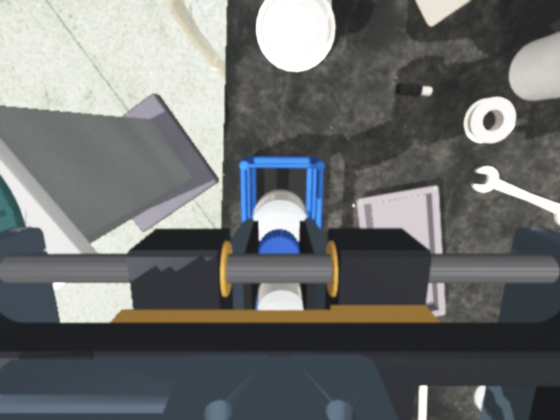

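The blue bottle is held upright over the blue end bay, with the saucer at (295,30). I'll lower it.

Call:
move_arm:
  rows:
    - {"fingers": 0.01,"dx": 0,"dy": 0.001,"dz": 0.01,"roll": 0}
    - {"fingers": 0.01,"dx": 0,"dy": 0.001,"dz": 0.03,"roll": 0}
    - {"fingers": 0.01,"dx": 0,"dy": 0.001,"dz": 0.055,"roll": 0}
    - {"fingers": 0.01,"dx": 0,"dy": 0.001,"dz": 0.08,"roll": 0}
    - {"fingers": 0.01,"dx": 0,"dy": 0.001,"dz": 0.098,"roll": 0}
    - {"fingers": 0.01,"dx": 0,"dy": 0.001,"dz": 0.108,"roll": 0}
    - {"fingers": 0.01,"dx": 0,"dy": 0.001,"dz": 0.112,"roll": 0}
    - {"fingers": 0.01,"dx": 0,"dy": 0.001,"dz": 0.114,"roll": 0}
    - {"fingers": 0.01,"dx": 0,"dy": 0.001,"dz": 0.115,"roll": 0}
    - {"fingers": 0.01,"dx": 0,"dy": 0.001,"dz": 0.116,"roll": 0}
    - {"fingers": 0.01,"dx": 0,"dy": 0.001,"dz": 0.1165,"roll": 0}
    - {"fingers": 0.01,"dx": 0,"dy": 0.001,"dz": 0.1165,"roll": 0}

```text
time: 28.13
ee_pos: [0.4092, -0.2076, 0.0967]
orientation: [0.881, 0.474, 0.001, 0.001]
wrist_force: [-3.6, 1.5, 11.8]
width: 0.245
gripper_force: 30.3
```

Contact on the floor. I'll release, rise and move clear, then check.

Call:
move_arm:
  rows:
    - {"fingers": 0.05,"dx": 0,"dy": 0,"dz": 0,"roll": 0}
    - {"fingers": 0.05,"dx": 0,"dy": 0,"dz": 0,"roll": 0}
    - {"fingers": 0.05,"dx": 0,"dy": 0,"dz": 0,"roll": 0}
    - {"fingers": 0.05,"dx": 0,"dy": 0,"dz": 0,"roll": 0}
    - {"fingers": 0.05,"dx": 0,"dy": 0,"dz": -0.015,"roll": 0}
    - {"fingers": 0.05,"dx": 0,"dy": 0,"dz": -0.045,"roll": 0}
    - {"fingers": 0.05,"dx": 0,"dy": 0,"dz": -0.085,"roll": 0}
    - {"fingers": 0.05,"dx": 0,"dy": 0,"dz": -0.125,"roll": 0}
    - {"fingers": 0.05,"dx": 0,"dy": 0,"dz": -0.15,"roll": 0}
    - {"fingers": 0.05,"dx": -0.03,"dy": 0.01,"dz": -0.15,"roll": 0}
    - {"fingers": 0.05,"dx": -0.06,"dy": 0.02,"dz": -0.15,"roll": 0}
    - {"fingers": 0.05,"dx": -0.06,"dy": 0.02,"dz": -0.15,"roll": 0}

```text
time: 29.13
ee_pos: [0.3915, -0.2714, 0.2462]
orientation: [0.881, 0.473, 0.0, 0.001]
wrist_force: [-0.3, 0.3, 0.3]
width: 0.549
gripper_force: 0.0
```

Call:
move_arm:
  rows:
    - {"fingers": 0.05,"dx": -0.04,"dy": 0.01,"dz": 0,"roll": 0}
    - {"fingers": 0.05,"dx": -0.08,"dy": 0.02,"dz": 0,"roll": 0}
    - {"fingers": 0.05,"dx": -0.12,"dy": 0.03,"dz": 0,"roll": 0}
    - {"fingers": 0.05,"dx": -0.16,"dy": 0.04,"dz": 0,"roll": 0}
    - {"fingers": 0.05,"dx": -0.2,"dy": 0.05,"dz": 0,"roll": 0}
    - {"fingers": 0.05,"dx": -0.24,"dy": 0.06,"dz": 0,"roll": 0}
    - {"fingers": 0.05,"dx": -0.24,"dy": 0.06,"dz": 0,"roll": 0}
    - {"fingers": 0.05,"dx": -0.24,"dy": 0.06,"dz": 0,"roll": 0}

```text
time: 29.8
ee_pos: [0.3088, -0.5026, 0.2447]
orientation: [0.881, 0.473, 0.0, -0.0]
wrist_force: [0.2, 0.0, 0.4]
width: 0.546
gripper_force: 0.0
```

```bash
cat > k.py <<'E'
from h import *
np.set_printoptions(precision=4,suppress=True)
c=capture('top');I=c['img'];save(c,'top9f.png')
cv2.imwrite('pics/top9.png',cv2.resize(I[140:340,140:420,::-1],None,fx=2.8,fy=2.8,interpolation=cv2.INTER_CUBIC))
for t in 'red_bottle blue_bottle beaker drip_saucer timer wash_bottle spanner'.split():
    print(t,[(round(m['conf'],2),w(c,m['centre'])) for m in mark_of('top',t)[:3]])
print(state()['time'],state()['ee_pos'])
E
python3 k.py
```

```text
red_bottle [(0.73, array([ 0.3369, -0.3172,  0.0003]))]
blue_bottle [(0.62, array([ 0.4113, -0.204 ,  0.0004]))]
beaker [(0.87, array([ 0.5169, -0.0727,  0.0043])), (0.61, array([ 0.3152, -0.4265, -0.0028]))]
drip_saucer [(0.55, array([ 0.5162, -0.0709,  0.0007]))]
timer [(0.83, array([0.5732, 0.1664, 0.0019]))]
wash_bottle [(0.75, array([ 0.7239, -0.2409, -0.0015])), (0.73, array([ 0.3389, -0.3154,  0.0011])), (0.29, array([ 0.5142, -0.0709, -0.0049]))]
spanner [(0.82, array([ 0.6509, -0.3781, -0.0011]))]
30.2 [ 0.31   -0.5008  0.2453]
```

View pics/top9.png

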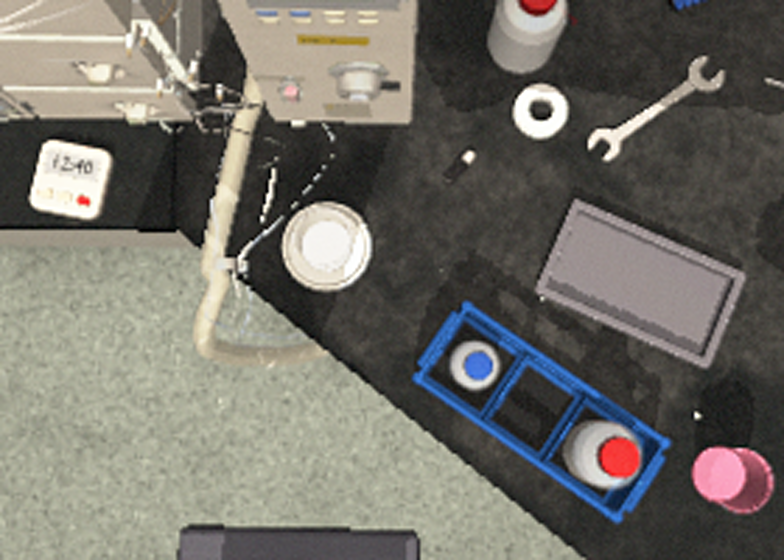

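The final crop shows the beaker in the saucer at (328,246), the blue bottle at (476,364) and the red one at (605,455), each back in its own bay. The tray is empty, the timer, wash bottle and spanner haven't moved, and the robot is clear.

```bash
python3 -c "
from bench import *
print(finish_job())"
```

```text
the job is handed in; nothing more can be done
None
```

I've handed the job in at about 30 s on the robot's clock: the beaker stands in the drip saucer, the red and blue bottles are back in their own end bays, and the timer, wash bottle and spanner were left where they were.

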